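Lock the end section onto the spice tray and load the salt

TASK

Turn the cam on the spice tray open, slide the loose end section fully home against the tray, and then turn the cam a quarter turn clockwise (seen from above) all the way to its stop so that it draws the two parts tight together. Then stand the salt shaker upright in the end section and let go of it. Leave everything else where it is.

Things in the scene. Friction and masses are not known exactly. Their poses are not given: they have to be found in the camera images.
- spice_tray: White open tray, 135 (x) by 180 (y) by 45 mm high, fixed to the worktop. Origin: on the worktop under the middle of its flat joint face, which is the plane y = 0 and looks to the tray's own -y; the tray spans y 0 to 180 mm, x -67.5 to +67.5 mm; z up. The cam sits on a grey housing just inside the joint face; a spice jar and a garlic bulb stand in the far part.
- tray_seal (a point): Middle of the tray's black rubber seal strip (90 mm wide in x, 10 mm high), 36 mm above the worktop, moving with it. It stands 7 mm out of the joint face on a spring and is pushed in flush by 4 N at first touch rising to 10 N; let go, it pushes the section back out some mm unless the cam holds it.
- tray_guide (a point): Middle of the mouth between the tray's two guide cheeks (34 mm high), on the worktop 39 mm out from the joint face (tray x = 0, y = -39 mm). The cheeks' inner faces are at tray x = +-62.5 mm, giving the 120 mm wide section 2.5 mm play each side; from here they flare outward to y = -57 mm.
- cam (a joint): Cam lock on the tray, vertical axis at tray x = 0, y = +25 mm. 0 = open (knob bar along tray y), 1.5 rad = locked at its stop (bar along tray x); grows clockwise from above. Stays where left (friction 0.12 N m). Turned shut it bars the keeper post from entering; within 0.2 rad of open the way is free. Turning it to locked catches a post up to 9 mm short of home and draws it in.
- cam_grip (a point): Middle of the cam's green knob bar, on the cam axis, 85 mm above the worktop; turns with it. The bar is 13 mm thick (point x), 50 mm long (point y), 58 to 95 mm above the worktop; grip it across its thickness. At cam = 0 the point's axes are parallel to the tray's. Below it the steel hook reaches 62 mm from the axis, 48 to 56 mm above the worktop.
- end_section: Loose white open box, 120 (x) by 130 (y) by 45 mm high, about 0.45 kg, walls and floor 5 mm. Origin: centre of its underside; z up. Its flat joining face is at y = +65 mm and looks to its own +y; joined, its axes are parallel to the tray's and this face lies against the tray's joint face. Free inside: x -55 to +55, y -55 to +42 mm.
- keeper_post (a point): Top of the steel keeper post on the end section, 8 mm diameter, 58 mm above the underside, at section x = 0, y = +53 mm, on a grey block. The cam's hook swings round its far side.
- section_face (a point): Foot of the middle of the end section's joining face (section x = 0, y = +65 mm, z = 0).
- section_grip (a point): Middle of the upper part of the end section's green grip tab, 75 mm above its underside, at section x = 0, y = -60 mm. The tab is 46 mm wide in x, 10 mm thick in y, and rises 43 to 89 mm above the underside; pinch it from above across its thickness (section y).
- section_floor (a point): Middle of the end section's free inner floor (section x = 0, y = -8 mm), 5 mm above its underside.
- salt_shaker: Salt shaker, clear with white salt and a grey domed top, 44 mm diameter, 90 mm tall, about 0.1 kg, standing on the worktop at the back. Origin: centre of its underside, z up.
- pepper_mill: Bystander: brown wooden pepper mill, 58 mm diameter, 150 mm tall, standing at the back. Origin: centre of its underside.
- spice_jar: Bystander: spice jar with black cap, 41 mm diameter, 105 mm tall, in the spice tray. Origin: centre of its underside.
- garlic: Bystander: garlic bulb, 50 mm, in the spice tray. Origin: underside.
- mug: Bystander: green and white mug, 101 mm tall, at the back right. Origin: underside.
- tomato_tin: Bystander: food tin, 75 mm diameter, 110 mm tall, at the back. Origin: centre of its underside.
- lemon: Bystander: lemon, 83 mm long, at the front right corner. Origin: underside.

How it is judged:
On the way, in this order (a step that is already met when the one before it is completed fails the run):
1. the cam is turned open (value of joint cam below 0.2 rad), for 0.1 s.
2. the end section is in the guides, its joining face within 9 mm of the tray's joint face, with the cam still open (y of section_face in the frame of spice_tray above -0.009 m and x of section_face in the frame of spice_tray between -0.006 and 0.006 m and angle between the y axis of end_section and the y axis of spice_tray, either way round below 0.08 rad and height (world z) of end_section below 0.006 m and value of joint cam below 0.35 rad), for 0.2 s.
3. the cam is locked and has drawn the section tight (gap under 2 mm) (value of joint cam above 1.3 rad and y of section_face in the frame of spice_tray above -0.002 m), for 0.2 s.
At the end, for the whole second after the job is handed in: Cam at 1.3 rad or more (stop at 1.5); the section's joining face within 2 mm of the tray's joint face, centred within 6 mm, parallel within 0.04 rad and level; the salt shaker upright (within 0.1 rad) and at rest on the floor of the end section (all of step 3 and x of section_face in the frame of spice_tray between -0.006 and 0.006 m and angle between the y axis of end_section and the y axis of spice_tray, either way round below 0.04 rad and angle between end_section's own z axis and vertical below 0.05 rad and x of salt_shaker in the frame of end_section between -0.045 and 0.045 m and y of salt_shaker in the frame of end_section between -0.05 and 0.035 m and z of salt_shaker in the frame of end_section below 0.01 m and angle between salt_shaker's own z axis and vertical below 0.1 rad and linear speed of salt_shaker below 0.02 m/s); the robot touches nothing.
It fails at once if a bystander (pepper mill, spice jar, garlic, mug, tin or lemon) is moved more than 4 cm (distance of any of pepper_mill, spice_jar, garlic, mug, tomato_tin, lemon from where it was at the start of the episode above 0.04 m).
It also fails if it takes over 72 s, if anything falls off the work surface, if the arm or the gripper's body presses on something with over 40 N, if the wrist force passes 120 N, or if a joint passes its speed limit or range.

ROBOT

A 6-joint arm with a two-finger parallel gripper is mounted at the origin on a cart in front of the work surface, level with it; the furniture and walls round the work are solid. World frame = base frame: x ahead of the robot, y to its left, z up, the work surface at z = 0. Lengths are in m, angles in rad, forces in N, time in s.
With the tool pointing down it reaches from about 0.325 to 0.775 m from the base axis. Payload 9.3 kg.
Tool frame: the origin (TCP) lies at the very end of the fingers, on their centre line; the grasp point (between the pads) lies 19 mm behind it (arm.grip_point_offset is the distance from the TCP to the grasp point, in m); z points along the fingers, y is the direction in which the jaws open and shut (so a half turn about z gives the same grasp; the last joint's range is limited). The gripper opens to 85 mm and grips with 20 to 120 N. Pads are 22 mm wide; open, the fingers measure 114 mm over their backs; the gripper's body (76 mm by 85 mm) begins 54 mm behind the grasp point. The pads swing forward as they close: fully open they stand 13 mm farther back than shut.
Start: joints at [-1.486, 0.259, 0.021, 1.334, 0, 1.418], TCP at [0.13, -0.535, 0.194] pointing down, gripper open.
Joint ranges: [-3.04, 3.04], [-0.91, 1.82], [-1.04, 1.36], [-1.92, 1.95], [-1.52, 1.45], [-3.14, 3.14]. Speed limits (rad/s): [2.22, 2.22, 2.79, 3.14, 3.14, 3.14].

INTERFACE

Orientations are given as a rotation vector (axis times angle).
In Python, from workcell import arm gives the robot as it stands. The module is installed in compiled form; this text tells all that it offers. Calls block until the motion is done:
- arm.move_pose(position, orientation): joint-space move of the TCP to a pose.
- arm.line_to(position, rot=None, vel=0.15, guard=None): straight line of the TCP; rot=None keeps the orientation; vel is the mean speed in m/s. With guard (N) it stops when the force on the tool has changed by that much, and returns True; else False.
- arm.set_joints(angles): joint-space move.
- arm.set_gripper(opening, grip_force=None): finger opening in m; grip_force is the grip in N (None keeps the last); returns when the fingers have stopped.
- arm.pause(seconds).
- arm.inverse_kinematics(position, orientation): joint angles nearest the present ones, or None.
- arm.get_state(): the state.
- arm.capture(name): name is "scene" or "top"; returns (picture, depth): 420x560x3 uint8, blue, green, red; 420x560 float32, m along the optical axis (not along the pixel's ray), 0 where there is no reading.
- arm.camera_params(name): a dict with "vertical_fov" (degrees; the focal length in pixels is half the picture's height over the tangent of half this angle, whatever the lens; pixels are square), "cx", "cy" (the principal point, pixels), "view" (4x4, takes a point from world to camera coordinates). Camera axes: x right, y down, z forward; pixel columns grow to the right and rows downward; lengths in m; the calibration is good to about 2 mm. A picture is of the moment at which its call begins. camera_params takes no time and is no camera call.
A pose or a line that the arm cannot do raises arm.Unreachable and nothing moves.
- arm.finish_job(): hands the job in, once; it reports no verdict.
The state is a dict: "time_s": time; "joints": joint angles; "qd": joint speeds; "joint_efforts": joint torques, N m; "position": TCP position; "eef_rot": TCP orientation; "ft_force": force on the tool from outside, world axes, zero at the start; "ft_torque": the same for the moment, N m; "finger_gap": finger opening in m.
Only numpy, scipy, OpenCV 4.12 (cv2) and the standard library are available. Lean on these libraries where they do the work, as an engineer would, in place of code of your own. Each camera call takes 0.05 s, during which the arm holds its last target.

## Working session

There is one attempt and no reset: what is moved stays moved. The work goes in short steps, each a Python script; the robot and the scene stay as the last script left them, time stands still between calls to the robot, and variables do not carry over. Pictures are saved under pics/ and viewed, and the job is handed in when it is done.

```bash
mkdir -p pics; ls; python3 - <<'E'
from workcell import arm
import cv2,numpy as np
for n in("scene","top"):
    p,d=arm.capture(n); cv2.imwrite(f"pics/{n}0.png",p); np.save(f"pics/{n}0.npy",d)
    print(n,arm.camera_params(n))
s=arm.get_state(); print(s)
E
```

```text
pics
scene {'vertical_fov': 43.69910165272486, 'cx': 280.79352891717, 'cy': 211.0347714206237, 'view': array([[-0.70703938, -0.70673913, -0.02480138,  0.39176973],
       [-0.30513438,  0.33652691, -0.89086623,  0.21302565],
       [ 0.63795636, -0.62230976, -0.45358819,  0.99942623],
       [ 0.        ,  0.        ,  0.        ,  1.        ]])}
top {'vertical_fov': 54.744615960692705, 'cx': 286.04677867742896, 'cy': 208.5029720258264, 'view': array([[ 0.00743158, -0.99996272, -0.00439641,  0.00170074],
       [-0.98106507, -0.00644009, -0.19357129,  0.51997769],
       [ 0.19353576,  0.0057517 , -0.98107636,  1.00841676],
       [ 0.        ,  0.        ,  0.        ,  1.        ]])}
{'time_s': 0.1, 'joints': array([-1.48561960e+00,  2.59175680e-01,  2.08586322e-02,  1.33367870e+00,
       -9.72250802e-06,  1.41821813e+00]), 'qd': array([-1.36479425e-03,  4.71340121e-05,  1.45797488e-03,  1.37011866e-03,
       -1.39578094e-03,  1.76600646e-04]), 'joint_efforts': array([ 4.22862562e-03, -5.56693268e+01,  3.45072412e+01,  1.16516618e-02,
       -2.50345402e-04,  2.39820643e-06]), 'position': array([ 0.1295171 , -0.53425139,  0.19391328]), 'eef_rot': array([-3.11822992e+00, -3.72443363e-01, -4.81996952e-05]), 'ft_force': array([ 0.80955236,  0.05427269, -0.06812365]), 'ft_torque': array([ 0.00601138, -0.05137493,  0.00897025]), 'finger_gap': 0.08560095746654355}
```

View pics/scene0.png

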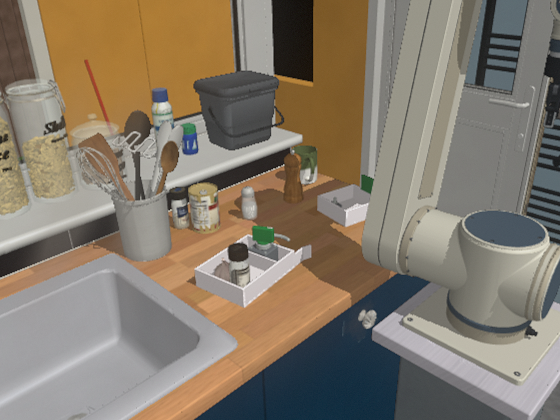

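View pics/top0.png

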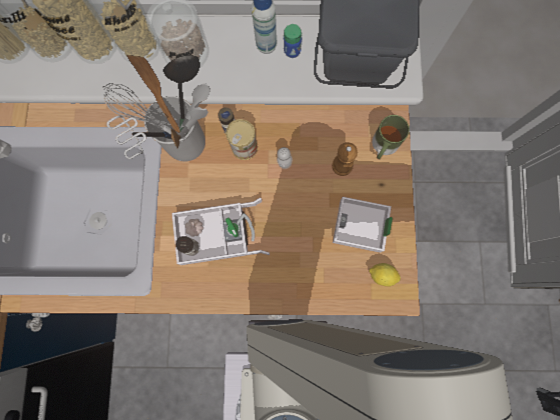

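```bash
cat > h.py <<'E'
import numpy as np,cv2
from workcell import arm
def cam(n):
    c=arm.camera_params(n); f=210/np.tan(np.radians(c['vertical_fov'])/2); return f,c['cx'],c['cy'],np.array(c['view'])
def cloud(n,d):
    f,cx,cy,V=cam(n); v,u=np.indices(d.shape)
    P=np.stack([(u-cx)/f*d,(v-cy)/f*d,d],-1)
    R=V[:3,:3];t=V[:3,3]
    return (P-t)@R
def pix(n,u,v,z):
    """world point of pixel at known height z"""
    f,cx,cy,V=cam(n);R=V[:3,:3];o=-R.T@V[:3,3];r=R.T@np.array([(u-cx)/f,(v-cy)/f,1]);return o+r*(z-o[2])/r[2]
def proj(n,p):
    f,cx,cy,V=cam(n);q=V[:3,:3]@np.array(p)+V[:3,3];return f*q[0]/q[2]+cx,f*q[1]/q[2]+cy
E
python3 - <<'E'
from h import *
p=cv2.imread('pics/top0.png')
cv2.imwrite('pics/c1.png',cv2.resize(p[185:275,165:275],None,fx=7,fy=6.6,interpolation=cv2.INTER_CUBIC)[:600])
cv2.imwrite('pics/c2.png',cv2.resize(p[190:290,325:410],None,fx=6,fy=6,interpolation=cv2.INTER_CUBIC)[:600])
f,*_=cam('top');print(f)
d=np.load('pics/top0.npy');W=cloud('top',d)
m=(W[...,2]>.035)&(W[...,2]<.2)
for nm,(a,b,c,e) in dict(tray=(185,275,165,275),sec=(185,260,325,400),salt=(140,172,270,295),mill=(138,178,328,362)).items():
    w=W[a:b,c:e].reshape(-1,3);w=w[(w[:,2]>.02)&(w[:,2]<.2)];print(nm,w.min(0),w.max(0),w.mean(0),len(w))
print(np.median(W[180:190,200:250,2]))
E
```

```text
405.61076253233136
tray [0.37543921 0.04894603 0.02003494] [0.55109212 0.30216294 0.11632823] [0.45616294 0.19108251 0.05327479] 2125
sec [ 0.41272831 -0.26787007  0.0200084 ] [ 0.55379895 -0.12063446  0.09426025] [ 0.48406131 -0.19718391  0.04624346] 806
salt [ 0.6395887  -0.00986478  0.02071717] [0.67827736 0.03102703 0.09328969] [0.6538714  0.01089817 0.06646675] 258
mill [ 0.62502712 -0.1741957   0.02314708] [ 0.67534009 -0.12300388  0.15233846] [ 0.64286219 -0.14467857  0.10356752] 531
0.0007902227367284471
```

View pics/c1.png

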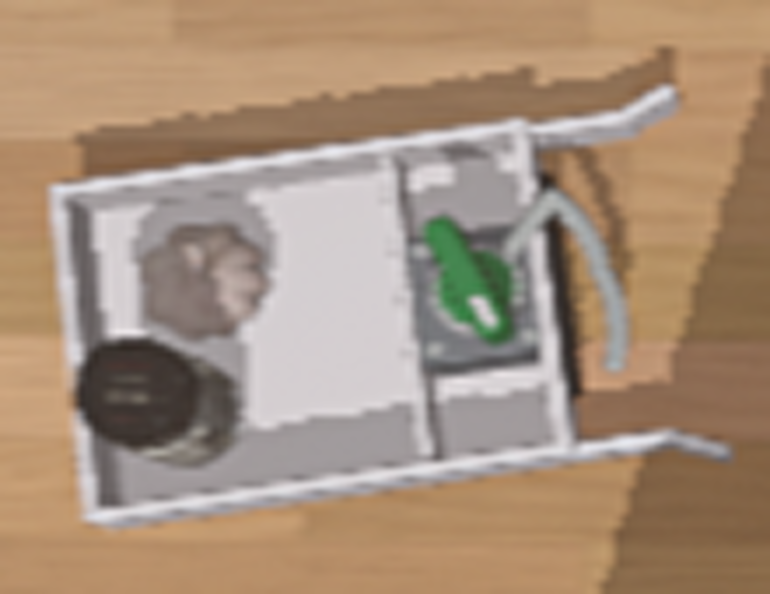

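View pics/c2.png

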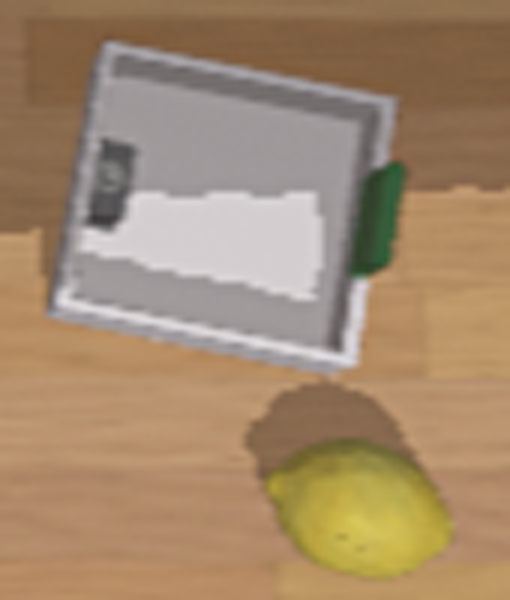

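```bash
cat > fit.py <<'E'
from h import *
from scipy.optimize import least_squares
def box(P,cx,cy,a,hx,hy):
    c,s=np.cos(a),np.sin(a);x=c*(P[:,0]-cx)+s*(P[:,1]-cy);y=-s*(P[:,0]-cx)+c*(P[:,1]-cy)
    qx,qy=abs(x)-hx,abs(y)-hy
    return np.where((qx>0)&(qy>0),np.hypot(qx,qy),np.maximum(qx,qy)),x,y
def fit(P,p0,hx,hy):
    for thr in (.015,.006,.004):
        d,_,_=box(P,*p0,hx,hy);Q=P[abs(d)<thr]
        r=least_squares(lambda p:box(Q,*p,hx,hy)[0],p0,loss='soft_l1',f_scale=.001);p0=r.x
    return p0,len(Q),np.sqrt(np.mean(r.fun**2))
def rim(n,d,zl=.041,zh=.048):
    W=cloud(n,d).reshape(-1,3);W=W[(W[:,2]>zl)&(W[:,2]<zh)];return W
SEC=(.0575,.0625); TR=(.065,.0875)
E
python3 - <<'E'
from fit import *
for n in ('top','scene'):
    P=rim(n,np.load(f'pics/{n}0.npy'))
    for nm,p0,h in (('tray',(.45,.2,.14),TR),('sec',(.48,-.19,-.2),SEC)):
        try:
            p,k,e=fit(P,np.array(p0),*h); a=p[2]
            L=np.array([0,-.09]) if nm=='tray' else np.array([0,.065])
            J=p[:2]+np.array([[np.cos(a),-np.sin(a)],[np.sin(a),np.cos(a)]])@L
            print(n,nm,p,'joint',J,k,e)
        except Exception as ex: print(n,nm,ex)
# green knob
for n in('top','scene'):
    d=np.load(f'pics/{n}0.npy');W=cloud(n,d);p=cv2.imread(f'pics/{n}0.png').astype(int)
    g=(p[...,1]>1.6*p[...,2])&(p[...,1]>1.2*p[...,0])&(W[...,2]>.088)&(W[...,2]<.1)&(W[...,1]>.03)&(W[...,1]<.25)&(W[...,0]<.6)
    w=W[g];m=w.mean(0);u,s,v=np.linalg.svd((w-m)[:,:2]);print(n,len(w),m,s/np.sqrt(len(w)),v[0])
    # tall bits
W=cloud('top',np.load('pics/top0.npy'))
for nm,(a,b,c,e,z) in dict(salt=(140,172,270,295,.085),sec=(185,260,360,400,.08)).items():
    w=W[a:b,c:e].reshape(-1,3);w=w[(w[:,2]>z)&(w[:,2]<.2)];print(nm,w.mean(0),w.min(0),w.max(0),len(w))
E
```

```text
top tray [0.45539911 0.20461191 0.158083  ] joint [0.4695674  0.11573413] 451 0.0017268884834407733
top sec [ 0.48327341 -0.19494994 -0.19439086] joint [ 0.49582939 -0.13117418] 343 0.0018038852590439647
scene tray [0.4535885  0.20945326 0.16170124] joint [0.46807828 0.12062733] 434 0.0018115430820248564
scene sec [ 0.4823938  -0.18998348 -0.18461236] joint [ 0.49432556 -0.12608799] 161 0.0021258705371470107
top 66 [0.466786   0.14204587 0.09456784] [0.01345521 0.00340888] [-0.8593023  -0.51146804]
scene 83 [0.46257661 0.146674   0.09212734] [0.01339083 0.00346481] [-0.89175658 -0.45251543]
salt [0.66116111 0.01168194 0.0885025 ] [ 0.6457241  -0.00143232  0.08517971] [0.67547995 0.0245045  0.09328969] 81
sec [ 0.47171903 -0.25311533  0.0884329 ] [ 0.44939766 -0.26041229  0.08154014] [ 0.49376202 -0.24633937  0.09426025] 76
```

```bash
cat >> h.py <<'E'
from scipy.spatial.transform import Rotation as Ro
def rot(th):
    """tool down, jaw axis (tool y) at world angle th"""
    y=np.array([np.cos(th),np.sin(th),0]);z=np.array([0,0,-1.]);return Ro.from_matrix(np.stack([np.cross(y,z),y,z],1)).as_rotvec()
def st(tag=''):
    s=arm.get_state();y=Ro.from_rotvec(s['eef_rot']).as_matrix()[:,1]
    print(tag,'t%.2f'%s['time_s'],'p',s['position'].round(4),'th %.3f'%np.arctan2(y[1],y[0]),'F',s['ft_force'].round(1),'T',s['ft_torque'].round(2),'gap %.4f'%s['finger_gap'],'q',s['joints'].round(2));return s
def nudge(gain=1e-4,n=3,tol=3,mx=.002,axes=(1,1,0)):
    for _ in range(n):
        s=arm.get_state();F=s['ft_force']*np.array(axes)
        if np.linalg.norm(F)<tol:break
        d=F*gain;L=np.linalg.norm(d);d*=min(1,mx/L)
        TGT[0]=TGT[0]+d;arm.line_to(TGT[0],vel=.05)
TGT=[None]
E
python3 - <<'E'
from h import *
st()
for th in (-1.05,-1.05+np.pi,.16,.16-np.pi,.16+np.pi):
    q=arm.inverse_kinematics([.465,.143,.064],rot(th));print(th,None if q is None else q.round(2))
for th in (.16+np.pi/2,.16-np.pi/2,np.pi/2-.19,-np.pi/2-.19):
  for p in ([.472,-.252,.056],[.478,-.005,.056]):
    q=arm.inverse_kinematics(p,rot(th));print(th,p,None if q is None else q.round(2))
E
```

```text
t0.10 p [ 0.1295 -0.5343  0.1939] th -1.333 F [ 0.8  0.1 -0.1] T [ 0.01 -0.05  0.01] gap 0.0856 q [-1.49  0.26  0.02  1.33 -0.    1.42]
-1.05 [ 0.13  0.23 -0.37  0.97  0.    2.75]
2.0915926535897933 [ 0.13  0.23 -0.37  0.97  0.   -0.4 ]
0.16 [ 0.13  0.23 -0.37  0.97  0.    1.54]
-2.981592653589793 [ 0.13  0.23 -0.37  0.97  0.   -1.61]
3.3015926535897933 [ 0.13  0.23 -0.37  0.97  0.   -1.61]
1.7307963267948965 [0.472, -0.252, 0.056] [-0.65  0.31 -0.27  0.99 -0.   -0.81]
1.7307963267948965 [0.478, -0.005, 0.056] [-0.19  0.22 -0.4   0.95  0.   -0.35]
-1.4107963267948966 [0.472, -0.252, 0.056] [-0.65  0.31 -0.27  0.99 -0.    2.33]
-1.4107963267948966 [0.478, -0.005, 0.056] [-0.19  0.22 -0.4   0.95 -0.    2.8 ]
1.3807963267948966 [0.472, -0.252, 0.056] [-0.65  0.31 -0.27  0.99  0.   -0.46]
1.3807963267948966 [0.478, -0.005, 0.056] [-0.19  0.22 -0.4   0.95  0.    0.  ]
-1.7607963267948965 [0.472, -0.252, 0.056] [-0.65  0.31 -0.27  0.99  0.    2.68]
-1.7607963267948965 [0.478, -0.005, 0.056] [-0.19  0.22 -0.4   0.95  0.   -3.14]
```

```bash
python3 - <<'E'
from h import *
th=np.pi-1.05
arm.move_pose([.465,.143,.17],rot(th))
arm.set_gripper(.05,30)
st('above')
print(arm.line_to([.465,.143,.064],vel=.12,guard=8))
st('down')
arm.set_gripper(.0,25)
st('grip')
p,d=arm.capture('top');cv2.imwrite('pics/t1.png',p)
cv2.imwrite('pics/t1c.png',cv2.resize(p[165:285,165:285],None,fx=5,fy=5,interpolation=cv2.INTER_CUBIC))
E
```

```text
above t3.22 p [0.4651 0.1429 0.17  ] th 2.091 F [-0.5  0.6  0.3] T [0.01 0.04 0.  ] gap 0.0501 q [ 0.13  0.16 -0.17  1.24 -0.   -0.4 ]
False
down t4.25 p [0.4654 0.1431 0.0646] th 2.092 F [ 0.5  0.5 -0.3] T [ 0.01  0.02 -0.01] gap 0.0498 q [ 0.13  0.23 -0.37  0.97 -0.   -0.4 ]
grip t4.78 p [0.465  0.143  0.0641] th 2.092 F [0.2 0.2 0.7] T [0.03 0.   0.06] gap 0.0002 q [ 0.13  0.23 -0.37  0.97  0.   -0.4 ]
```

View pics/t1c.png

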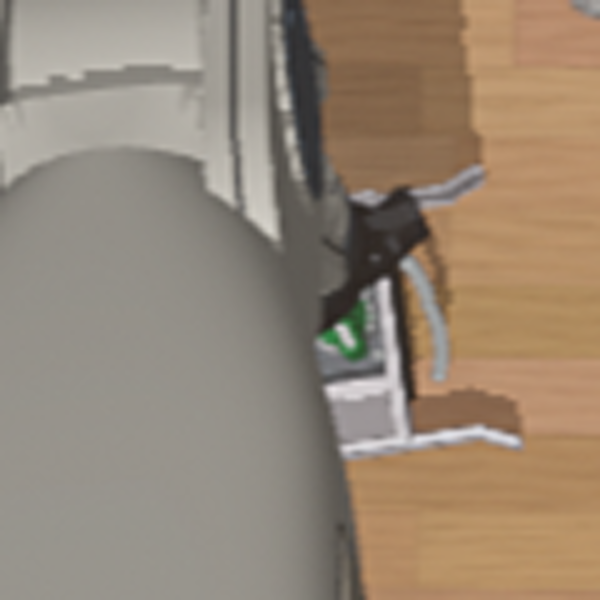

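```bash
python3 - <<'E'
from h import *
for z in (.064,.08,.095,.14): print(z,proj('top',[.465,.143,z]),proj('scene',[.465,.143,z]))
p,d=arm.capture('scene');cv2.imwrite('pics/s1c.png',cv2.resize(p[190:310,190:330],None,fx=5,fy=5,interpolation=cv2.INTER_CUBIC))
E
```

```text
0.064 (np.float64(231.99390778708303), np.float64(228.255466533295)) (np.float64(263.16446204546713), np.float64(238.7072466881188))
0.08 (np.float64(231.13472195901085), np.float64(227.3285237852133)) (np.float64(262.8776779473158), np.float64(232.50272097629343))
0.095 (np.float64(230.30488454426668), np.float64(226.43324391844698)) (np.float64(262.605569984486), np.float64(226.615710982877))
0.14 (np.float64(227.66302098153494), np.float64(223.58303830415034)) (np.float64(261.7698190087983), np.float64(208.53437923971444))
```

View pics/s1c.png

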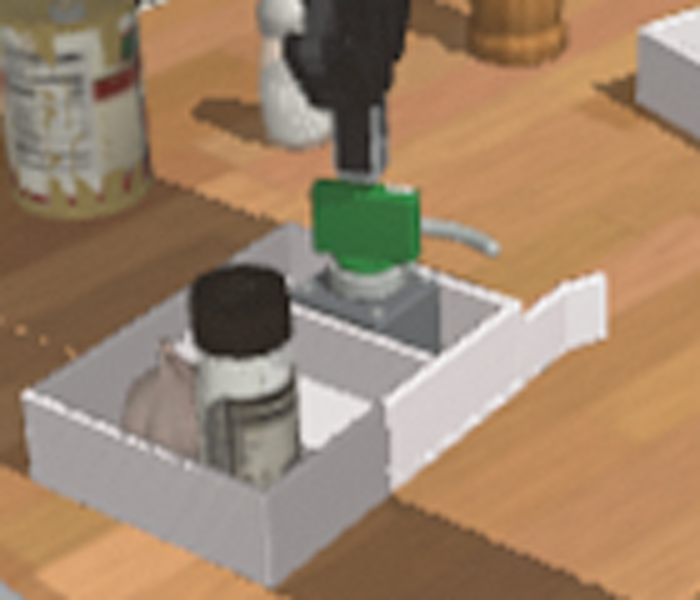

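```bash
python3 - <<'E'
from h import *
p,d=arm.capture('scene');W=cloud('scene',d)
for (u,v) in ((262,215),(260,221),(266,221),(262,224),(262,229),(262,235),(262,240),(255,232),(270,232)): print(u,v,p[v,u],W[v,u].round(4))
p,d=arm.capture('top');W=cloud('top',d)
for (u,v) in ((233,231),(235,234),(239,215),(245,210),(248,212),(238,220),(232,229)): print(u,v,p[v,u],W[v,u].round(4))
print(arm.grip_point_offset);st()
E
```

```text
262 215 [43 46 51] [0.452  0.1549 0.1332]
260 221 [41 44 50] [0.4636 0.1512 0.1129]
266 221 [100  99  99] [0.4572 0.1392 0.1104]
262 224 [73 75 76] [0.4565 0.1521 0.1083]
262 229 [ 61 114  52] [0.4597 0.1499 0.0937]
262 235 [ 59 108  53] [0.4614 0.1492 0.0775]
262 240 [ 58 103  52] [0.4613 0.15   0.0651]
255 232 [ 59 108  50] [0.4757 0.1569 0.083 ]
270 232 [ 60 111  56] [0.4436 0.1411 0.0886]
233 231 [192 194 194] [0.4538 0.1361 0.0938]
235 234 [134 160 129] [ 3.15e-01 -8.00e-04  1.09e+00]
239 215 [43 46 53] [0.4677 0.1043 0.2408]
245 210 [50 52 59] [0.4869 0.0965 0.1978]
248 212 [40 42 47] [0.4835 0.0902 0.1923]
238 220 [37 41 48] [0.4561 0.1054 0.2457]
232 229 [73 84 76] [0.4374 0.118  0.242 ]
0.0187
 t4.98 p [0.465 0.143 0.064] th 2.092 F [-0.5  0.  -0.5] T [ 0.01 -0.01  0.  ] gap 0.0004 q [ 0.13  0.23 -0.37  0.97 -0.   -0.4 ]
```

```bash
python3 - <<'E'
from h import *
ims=[]
for g in (.05,.025,.008):
    arm.set_gripper(g,25); st(g)
    p,d=arm.capture('scene'); ims.append(cv2.resize(p[195:260,230:300],None,fx=3.7,fy=6,interpolation=cv2.INTER_CUBIC))
cv2.imwrite('pics/g.png',np.hstack(ims))
E
```

```text
0.05 t5.52 p [0.465 0.143 0.064] th 2.092 F [-0.7  0.1  0.7] T [-0.02 -0.04 -0.03] gap 0.0499 q [ 0.13  0.23 -0.37  0.97 -0.   -0.4 ]
0.025 t5.93 p [0.465 0.143 0.064] th 2.092 F [ 0.1  0.1 -0.1] T [ 0.03 -0.01  0.05] gap 0.0250 q [ 0.13  0.23 -0.37  0.97 -0.   -0.4 ]
0.008 t6.29 p [0.465 0.143 0.064] th 2.092 F [-1.1 -0.1  0.1] T [-0.   -0.01 -0.01] gap 0.0081 q [ 0.13  0.23 -0.37  0.97  0.   -0.4 ]
```

View pics/g.png

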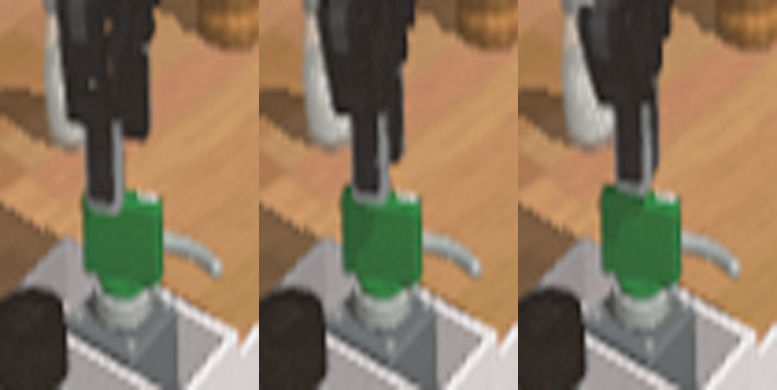

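```bash
python3 - <<'E'
from h import *
ims=[]
arm.set_gripper(.05,25)
for z in (.05,.036):
    print(arm.line_to([.465,.143,z],vel=.05,guard=6)); st(z)
    p,d=arm.capture('scene'); ims.append(cv2.resize(p[195:260,230:300],None,fx=5.5,fy=8,interpolation=cv2.INTER_CUBIC))
cv2.imwrite('pics/g2.png',np.hstack(ims))
E
```

```text
False
0.05 t7.25 p [0.4647 0.143  0.0496] th 2.092 F [-0.1  1.   0.6] T [0.01 0.01 0.03] gap 0.0501 q [ 0.13  0.24 -0.39  0.94  0.   -0.4 ]
False
0.036 t7.73 p [0.4648 0.143  0.0357] th 2.092 F [-0.8 -0.5 -0.1] T [ 0.05  0.01 -0.04] gap 0.0501 q [ 0.13  0.26 -0.41  0.9  -0.   -0.4 ]
```

View pics/g2.png

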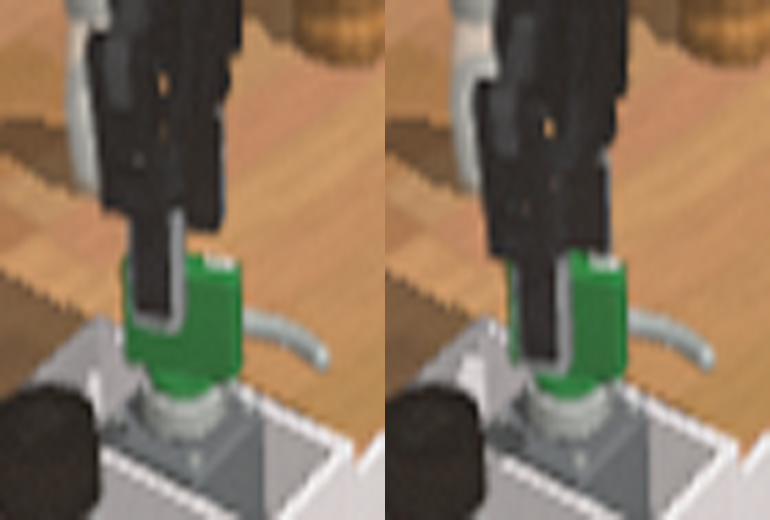

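```bash
python3 - <<'E'
from h import *
ims=[]
arm.set_gripper(0,25);st('grip')
p,d=arm.capture('scene'); cv2.imwrite('pics/g3.png',cv2.resize(p[195:260,230:300],None,fx=8,fy=8,interpolation=cv2.INTER_CUBIC))
E
```

```text
grip t8.20 p [0.4652 0.1429 0.0363] th 2.091 F [ 0.4 -1.5  2.2] T [-0.24  0.03 -0.05] gap 0.0121 q [ 0.13  0.26 -0.41  0.9  -0.   -0.4 ]
```

View pics/g3.png

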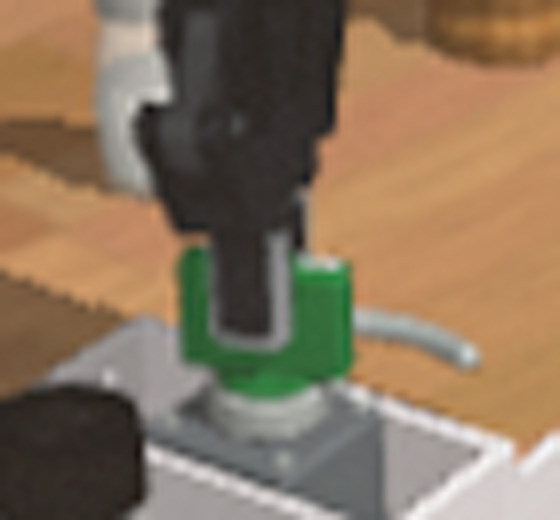

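```bash
cat >> h.py <<'E'
def turn(th0,th1,step=.2,gain=1.2e-4,n=1):
    k=int(np.ceil(abs(th1-th0)/step));s=arm.get_state()
    if TGT[0] is None: TGT[0]=s['position'].copy()
    for th in np.linspace(th0,th1,k+1)[1:]:
        arm.move_pose(TGT[0],rot(th))
        F=arm.get_state()['ft_force'];d=F*[1,1,0]*gain
        if np.linalg.norm(F[:2])>4:
            TGT[0]=TGT[0]+d*min(1,.003/np.linalg.norm(d));arm.move_pose(TGT[0],rot(th))
        s=st('%.2f'%th)
        if abs(s['ft_torque'][2])>1.5 or np.linalg.norm(s['ft_force'])>60: print('STOP');return
E
python3 - <<'E'
from h import *
TGT[0]=np.array([.465,.143,.036])
turn(2.091,2.691)
E
```

```text
2.29 t8.56 p [0.4651 0.1431 0.0362] th 2.287 F [-1.6 -0.7  5.2] T [-0.06  0.22  0.13] gap 0.0123 q [ 0.13  0.26 -0.41  0.9   0.   -0.59]
2.49 t8.87 p [0.465  0.1432 0.0362] th 2.488 F [-2.   1.   6.7] T [0.07 0.39 0.13] gap 0.0124 q [ 0.13  0.26 -0.41  0.9   0.   -0.79]
2.69 t9.18 p [0.4648 0.1433 0.0362] th 2.688 F [-2.3  1.6  6.1] T [0.13 0.44 0.11] gap 0.0122 q [ 0.13  0.26 -0.41  0.9   0.   -0.99]
```

```bash
python3 - <<'E'
from h import *
TGT[0]=np.array([.465,.143,.036])
turn(2.691,3.29)
turn(3.29,3.33,.04)
E
```

```text
2.89 t9.48 p [0.4646 0.1434 0.0362] th 2.887 F [-3.2  1.   6.4] T [0.26 0.68 0.15] gap 0.0125 q [ 0.13  0.26 -0.41  0.9   0.   -1.19]
3.09 t10.04 p [0.4644 0.1434 0.0362] th 3.087 F [-1.7  0.4  6.2] T [0.03 0.4  0.09] gap 0.0124 q [ 0.13  0.26 -0.41  0.9   0.   -1.39]
3.29 t10.60 p [0.4642 0.1434 0.0362] th -2.996 F [-1.4 -0.6  5.7] T [-0.02  0.23  0.09] gap 0.0124 q [ 0.13  0.25 -0.41  0.9  -0.   -1.59]
3.31 t10.85 p [0.4642 0.1434 0.0362] th -2.976 F [-0.8 -0.6  5.6] T [-0.03  0.28 -0.06] gap 0.0127 q [ 0.13  0.25 -0.41  0.9   0.   -1.61]
3.33 t11.10 p [0.4642 0.1434 0.0362] th -2.957 F [-0.6  0.1  6.2] T [-0.01  0.24 -0.53] gap 0.0126 q [ 0.13  0.25 -0.41  0.9   0.   -1.63]
```

```bash
python3 - <<'E'
from h import *
arm.set_gripper(.05)
arm.line_to([.4642,.1434,.11],vel=.2)
st('up')
th=np.pi/2-.19
arm.move_pose([.4715,-.2514,.13],rot(th))
arm.line_to([.4715,-.2514,.045],vel=.15,guard=6)
st('dn')
ims=[]
p,d=arm.capture('scene'); ims.append(cv2.resize(p[150:235,310:390],None,fx=4.8,fy=6,interpolation=cv2.INTER_CUBIC))
p,d=arm.capture('top'); cv2.imwrite('pics/t2.png',p);ims.append(cv2.resize(p[185:270,325:405],None,fx=5,fy=6,interpolation=cv2.INTER_CUBIC))
q=p[180:280,165:275]
cv2.imwrite('pics/g4.png',np.hstack(ims));cv2.imwrite('pics/t2c.png',cv2.resize(q,None,fx=5,fy=5,interpolation=cv2.INTER_CUBIC))
E
```

```text
up t12.07 p [0.4643 0.1434 0.1102] th -2.953 F [-0.5  0.2 -0.8] T [ 0.01 -0.01  0.01] gap 0.0498 q [ 0.13  0.19 -0.29  1.09  0.   -1.63]
dn t14.25 p [ 0.472  -0.2513  0.0457] th 1.382 F [ 0.5 -0.2  0.5] T [-0.02  0.02 -0.03] gap 0.0499 q [-0.65  0.32 -0.29  0.96  0.   -0.46]
```

View pics/g4.png

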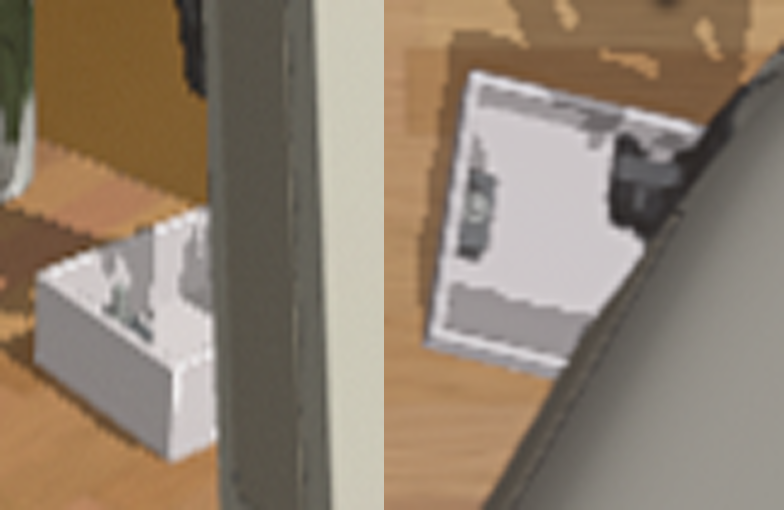

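View pics/t2c.png

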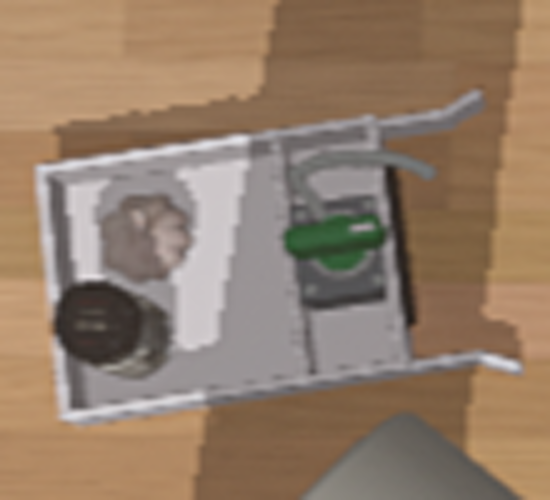

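```bash
python3 - <<'E'
from h import *
print(arm.line_to([.4715,-.2514,.024],vel=.08,guard=6));st()
arm.set_gripper(0,50);s=st('grip')
E
```

```text
False
 t14.76 p [ 0.4714 -0.2514  0.024 ] th 1.381 F [-0.8 -0.  -0.2] T [ 0.08 -0.03 -0.06] gap 0.0503 q [-0.65  0.34 -0.32  0.91 -0.   -0.46]
grip t15.20 p [ 0.4718 -0.2519  0.0246] th 1.381 F [-0.6 -2.3  4.2] T [-0.2   0.14 -0.06] gap 0.0093 q [-0.65  0.34 -0.32  0.91 -0.   -0.46]
```

```bash
cat >> h.py <<'E'
PSI=.162;J=np.array([.4686,.1186])
def Rz(a): return np.array([[np.cos(a),-np.sin(a)],[np.sin(a),np.cos(a)]])
def secpose(y,x=0,z=.0245):
    return np.r_[J+Rz(PSI)@np.array([x,y-.125]),z]
E
python3 - <<'E'
from h import *
from fit import *
print(arm.line_to(secpose(-.075),rot(np.pi/2+PSI),vel=.1,guard=25));st()
for n in('top','scene'):
    p,d=arm.capture(n);cv2.imwrite(f'pics/{n}3.png',p);np.save(f'pics/{n}3.npy',d)
    P=rim(n,d); 
    for nm,p0,h in (('tray',(.4545,.207,.16),TR),('sec',np.r_[J+Rz(PSI)@np.array([0,-.075-.065]),PSI],SEC)):
        q,k,e=fit(P,np.array(p0),*h);print(n,nm,q,k,e, 'in tray',Rz(-PSI)@(q[:2]-J))
p=cv2.imread('pics/top3.png');cv2.imwrite('pics/t3c.png',cv2.resize(p[175:275,165:325],None,fx=5,fy=5,interpolation=cv2.INTER_CUBIC))
E
```

```text
False
 t17.10 p [ 0.501  -0.0788  0.0246] th 1.732 F [ 0.4 -1.   3.4] T [-0.36 -0.11 -0.01] gap 0.0091 q [-0.32  0.3  -0.38  0.89  0.   -0.48]
top tray [0.45547653 0.20462567 0.1573786 ] 444 0.0016893961641816751 in tray [0.00092364 0.08701603]
top sec [ 0.49183199 -0.0217454   0.16362212] 74 0.0017123027977687666 in tray [ 0.00029117 -0.14225495]
scene tray [0.45347852 0.20943174 0.15573305] 417 0.0018270441003420594 in tray [-0.00027303  0.09208143]
scene sec [ 0.48959016 -0.01594557  0.16041366] 257 0.0019626449403339825 in tray [-0.00098584 -0.13616947]
```

View pics/t3c.png

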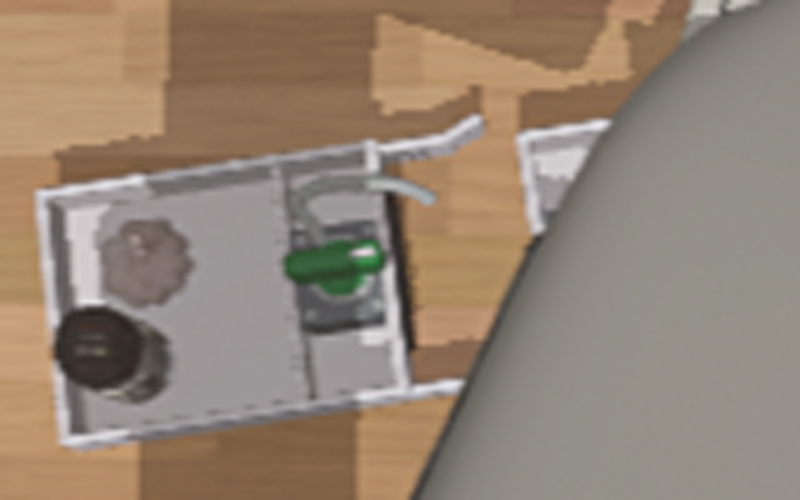

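View pics/scene3.png

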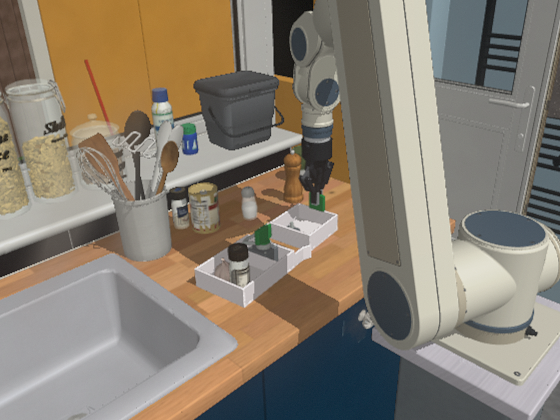

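```bash
python3 - <<'E'
from h import *
r=rot(np.pi/2+.159)
print(arm.line_to(secpose(-.03,.0006),r,vel=.1,guard=15));st()
print(arm.line_to(secpose(-.010,.0006),r,vel=.06,guard=15));st()
for y in (-.006,-.003,-.001,.001):
    g=arm.line_to(secpose(y,.0006),r,vel=.03);s=st(y);print(Rz(-PSI)@s['ft_force'][:2])
    if np.linalg.norm(s['ft_force'][:2])>30: break
E
```

```text
False
 t17.80 p [ 0.4938 -0.0331  0.0245] th 1.731 F [-1.9  4.7  7.4] T [ 0.92  0.24 -0.12] gap 0.0089 q [-0.24  0.28 -0.41  0.88  0.   -0.4 ]
False
 t18.28 p [ 0.4909 -0.0141  0.0245] th 1.731 F [0.5 1.1 5.9] T [ 0.15 -0.03 -0.06] gap 0.0087 q [-0.2   0.28 -0.42  0.88  0.   -0.36]
-0.006 t18.57 p [ 0.4905 -0.0111  0.0245] th 1.730 F [ 1.3 -4.5  3.7] T [-0.89 -0.16 -0.03] gap 0.0092 q [-0.19  0.27 -0.42  0.88 -0.   -0.35]
[ 0.52532662 -4.60673292]
-0.003 t18.82 p [ 0.4903 -0.0088  0.0246] th 1.729 F [ 0.7 -7.9  3.2] T [-1.56 -0.23  0.04] gap 0.0091 q [-0.19  0.27 -0.42  0.87 -0.   -0.35]
[-0.53391162 -7.86775835]
-0.001 t19.07 p [ 0.4901 -0.0073  0.0247] th 1.729 F [  0.7 -10.9   3.2] T [-2.   -0.23  0.1 ] gap 0.0093 q [-0.18  0.27 -0.42  0.87 -0.   -0.34]
[ -1.09623564 -10.81735722]
0.001 t19.32 p [ 0.4898 -0.0056  0.0247] th 1.729 F [  1.3 -13.4   4.4] T [-2.33 -0.25  0.09] gap 0.0092 q [-0.18  0.27 -0.42  0.87 -0.   -0.34]
[ -0.89837698 -13.40113325]
```

```bash
python3 - <<'E'
from h import *
from fit import *
r=rot(np.pi/2+.159)
for y in (.0025,.004,.0055):
    arm.line_to(secpose(y,.0006),r,vel=.03);s=st(y);print(Rz(-PSI)@s['ft_force'][:2])
    if np.linalg.norm(s['ft_force'][:2])>25: break
arm.pause(.3)
for n in('scene',):
    p,d=arm.capture(n);P=rim(n,d)
    for nm,p0,h in (('tray',(.4545,.207,.16),TR),('sec',np.r_[J+Rz(PSI)@np.array([0,-.065]),PSI],SEC)):
        q,k,e=fit(P,np.array(p0),*h);print(n,nm,q,k,e, 'in tray',Rz(-PSI)@(q[:2]-J))
E
```

```text
0.0025 t19.57 p [ 0.4898 -0.0055  0.0249] th 1.728 F [  0.1 -19.9   5.6] T [-3.64 -0.08  0.11] gap 0.0089 q [-0.18  0.27 -0.42  0.87 -0.01 -0.34]
[ -3.08526375 -19.66025117]
0.004 t19.82 p [ 0.4898 -0.0055  0.0252] th 1.727 F [ -0.9 -28.1   7.4] T [-5.24  0.01  0.16] gap 0.0092 q [-0.18  0.27 -0.42  0.87 -0.01 -0.33]
[ -5.39320603 -27.59043271]
scene tray [0.45372272 0.2093291  0.15933003] 437 0.0019206328413763998 in tray [-4.85746367e-05  9.19407471e-02]
scene sec [0.47840505 0.05899694 0.15543088] 221 0.0019349198415999946 in tray [ 6.31477553e-05 -6.04041372e-02]
```

```bash
python3 - <<'E'
from h import *
r=rot(np.pi/2+.159)
arm.line_to(secpose(.001,.0006),r,vel=.05);st()
arm.set_gripper(.04)
p0=arm.get_state()['position']
arm.line_to([p0[0],p0[1],.11],vel=.2)
th=np.pi+.165
arm.move_pose([.4642,.1434,.11],rot(th))
print(arm.line_to([.4642,.1434,.036],vel=.12,guard=6))
arm.set_gripper(0,40);st('grip')
p,d=arm.capture('scene'); cv2.imwrite('pics/g5.png',cv2.resize(p[190:310,190:350],None,fx=5,fy=5,interpolation=cv2.INTER_CUBIC))
E
```

```text
t20.42 p [ 0.4898 -0.0061  0.0248] th 1.728 F [  0.9 -14.1   5.5] T [-2.66 -0.18  0.1 ] gap 0.0089 q [-0.18  0.27 -0.42  0.87 -0.   -0.34]
False
grip t23.67 p [0.4643 0.1434 0.0368] th -2.977 F [-3.1 -0.7  5.3] T [-0.18  0.54 -0.17] gap 0.0121 q [ 0.13  0.25 -0.41  0.9  -0.   -1.61]
```

View pics/g5.png

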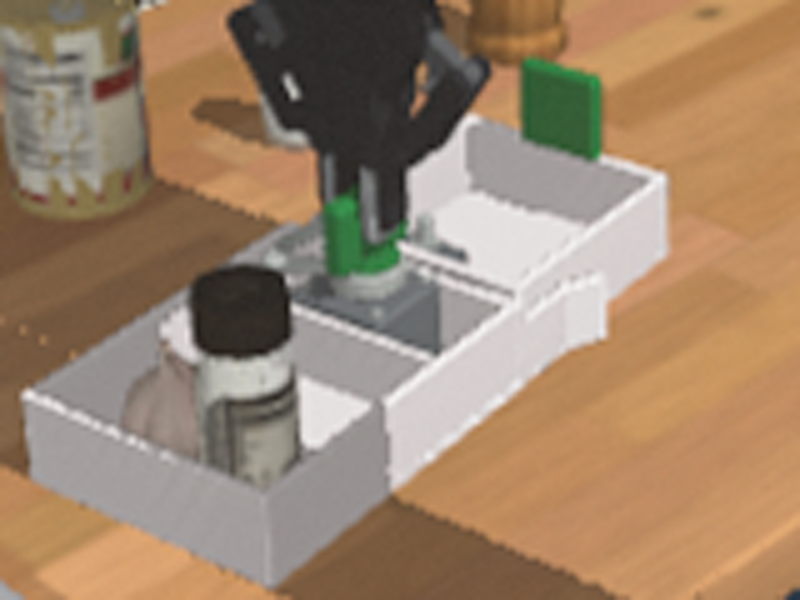

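```bash
python3 - <<'E'
from h import *
TGT[0]=np.array([.4643,.1434,.036])
turn(np.pi+.165,np.pi+.165-1.5,.25)
E
```

```text
3.06 t24.07 p [0.4645 0.1434 0.0368] th 3.058 F [-2.5 -0.5  5.6] T [-0.15  0.43 -0.12] gap 0.0122 q [ 0.13  0.25 -0.41  0.9  -0.   -1.36]
2.81 t24.42 p [0.4647 0.1433 0.0368] th 2.808 F [-1.3 -0.1  5.4] T [-0.26  0.25 -0.09] gap 0.0121 q [ 0.13  0.25 -0.41  0.9  -0.   -1.11]
2.56 t24.77 p [0.4649 0.1432 0.0368] th 2.562 F [-0.4 -2.5  5.7] T [-0.42  0.11 -0.18] gap 0.0120 q [ 0.13  0.25 -0.41  0.9  -0.   -0.86]
2.31 t25.12 p [0.4651 0.1431 0.0368] th 2.312 F [-0.4 -3.1  5.8] T [-0.65  0.   -0.11] gap 0.0124 q [ 0.13  0.25 -0.41  0.9  -0.   -0.61]
2.06 t25.47 p [0.4653 0.1428 0.0368] th 2.062 F [ 0.5 -3.9  5.2] T [-0.93 -0.14  0.25] gap 0.0121 q [ 0.13  0.25 -0.41  0.9  -0.   -0.37]
1.81 t26.07 p [0.4654 0.1426 0.0369] th 1.812 F [ 0.6 -1.7  5.4] T [-0.34 -0.09 -0.31] gap 0.0122 q [ 0.12  0.25 -0.41  0.9  -0.   -0.12]
```

```bash
python3 - <<'E'
from h import *
TGT[0]=np.array([.4654,.1426,.036])
for th in (1.78,1.76,1.74,1.72):
    arm.move_pose(TGT[0],rot(th));s=st(th)
    if abs(s['ft_torque'][2])>1:break
arm.pause(.2)
p,d=arm.capture('scene'); cv2.imwrite('pics/g6.png',cv2.resize(p[190:310,190:350],None,fx=5,fy=5,interpolation=cv2.INTER_CUBIC))
E
```

```text
1.78 t26.32 p [0.4653 0.1426 0.0368] th 1.787 F [-3.7 -1.6  9.9] T [-0.39  0.74  0.54] gap 0.0124 q [ 0.12  0.26 -0.41  0.9  -0.   -0.09]
1.76 t26.57 p [0.4653 0.1426 0.0368] th 1.768 F [-3.3 -1.6 10.3] T [-0.53  0.64  1.02] gap 0.0121 q [ 0.12  0.26 -0.41  0.9  -0.   -0.07]
```

View pics/g6.png

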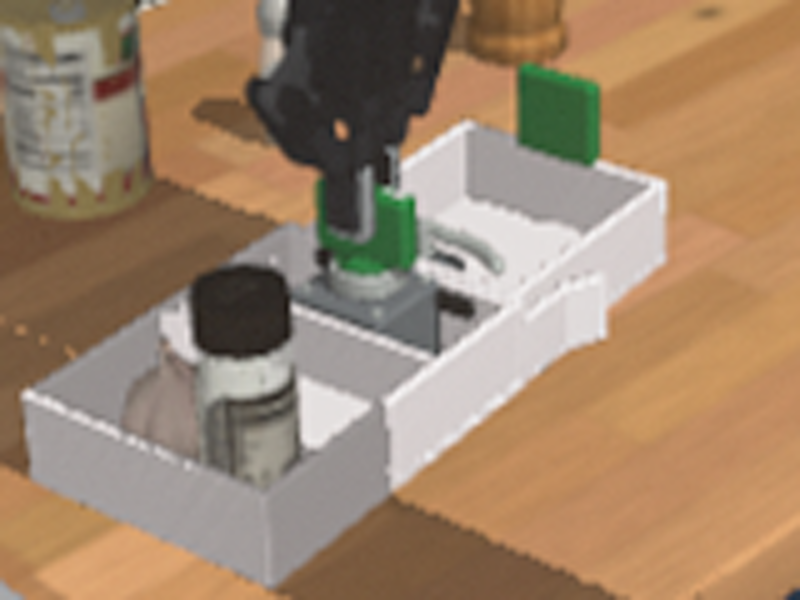

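```bash
python3 - <<'E'
from h import *
arm.set_gripper(.04)
s=arm.get_state();p0=s['position'];arm.line_to([p0[0],p0[1],.13],vel=.25);st()
from scipy.optimize import least_squares
for n in('top','scene'):
    p,d=arm.capture(n) ;cv2.imwrite(f'pics/{n}4.png',p)
    d0=np.load(f'pics/{n}0.npy')
    W=cloud(n,d0).reshape(-1,3);w=W[(np.hypot(W[:,0]-.66,W[:,1]-.013)<.045)&(W[:,2]>.012)&(W[:,2]<.06)]
    r=least_squares(lambda c:np.hypot(w[:,0]-c[0],w[:,1]-c[1])-.022,[.66,.013],loss='soft_l1',f_scale=.002);print(n,len(w),r.x,np.sqrt(np.mean(r.fun**2)))
    t=W[(np.hypot(W[:,0]-.66,W[:,1]-.013)<.04)&(W[:,2]>.08)];print(t.mean(0),t.max(0),t.min(0))
for nm,pt in (('salt',[.66,.0145,.004]),('up',[.66,.0145,.16])): print(arm.inverse_kinematics(pt,rot(np.pi+.16)))
E
```

```text
t27.73 p [0.4656 0.1427 0.1304] th 1.760 F [-0.4  1.1 -0.9] T [ 0.   -0.   -0.06] gap 0.0398 q [ 0.12  0.18 -0.25  1.14  0.   -0.06]
top 108 [0.66410686 0.01142306] 0.0019209382878153966
[0.66038282 0.01248241 0.08689032] [0.67747226 0.0273062  0.09328969] [ 0.6457241  -0.00405543  0.08034426]
scene 254 [0.6627296  0.01251359] 0.002667493352731255
[0.65691253 0.02028914 0.08419389] [0.67259125 0.03652972 0.08989443] [0.64294763 0.0045245  0.08001817]
[-0.10501088  0.54570936 -0.02365633  1.00143063  0.         -1.83580721]
[-0.10501088  0.46024544  0.2406648   1.35121569  0.         -1.83580721]
```

View pics/scene4.png

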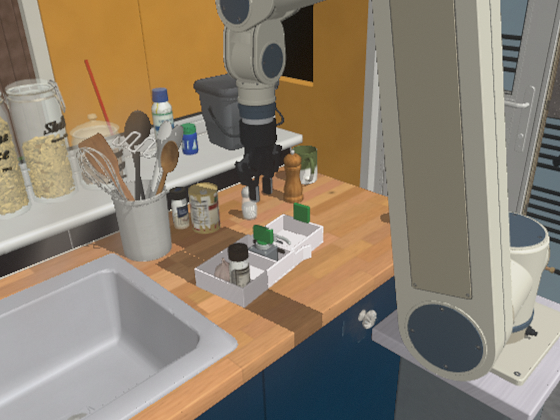

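```bash
python3 - <<'E'
from h import *
r=rot(np.pi+.16)
arm.move_pose([.661,.0145,.12],r)
arm.set_gripper(.085)
print(arm.line_to([.661,.0145,.008],vel=.15,guard=6));st()
ims=[]
p,d=arm.capture('scene'); ims.append(cv2.resize(p[150:240,205:305],None,fx=4,fy=5,interpolation=cv2.INTER_CUBIC))
p,d=arm.capture('top'); ims.append(cv2.resize(p[110:200,235:335],None,fx=4,fy=5,interpolation=cv2.INTER_CUBIC))
cv2.imwrite('pics/g7.png',np.hstack(ims))
E
```

```text
False
 t30.80 p [0.6616 0.0144 0.0089] th -2.982 F [-0.3  0.8  1.2] T [-0.01  0.01 -0.  ] gap 0.0852 q [-0.1   0.54 -0.01  1.01 -0.   -1.84]
```

View pics/g7.png

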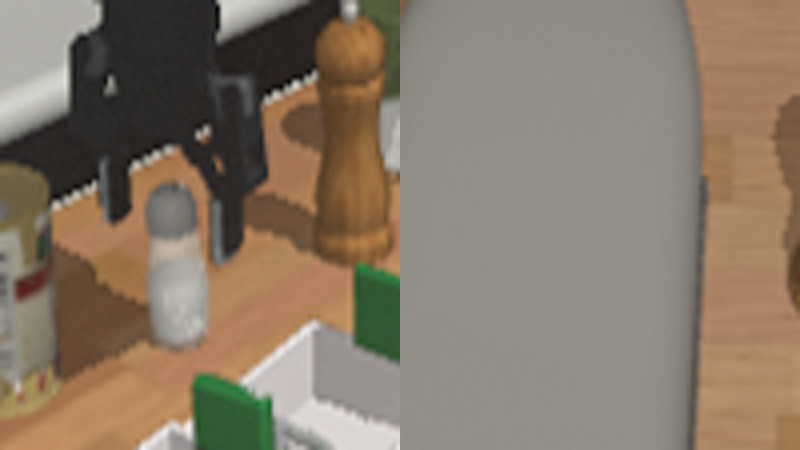

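```bash
python3 - <<'E'
from h import *
print(arm.line_to([.661,.0145,-.012],vel=.1,guard=6));st()
arm.set_gripper(.03,25);st('grip')
p,d=arm.capture('scene');cv2.imwrite('pics/g8.png',cv2.resize(p[150:240,205:305],None,fx=5,fy=5,interpolation=cv2.INTER_CUBIC))
E
```

```text
False
 t31.25 p [ 0.6607  0.0145 -0.0122] th -2.982 F [ 0.7 -0.5  0.4] T [0.02 0.01 0.06] gap 0.0851 q [-0.1   0.56 -0.04  0.97  0.   -1.84]
grip t31.74 p [ 0.6612  0.0144 -0.0113] th -2.982 F [-2.4 -0.3  5.7] T [-0.05  0.37 -0.01] gap 0.0407 q [-0.1   0.56 -0.04  0.97 -0.   -1.84]
```

View pics/g8.png

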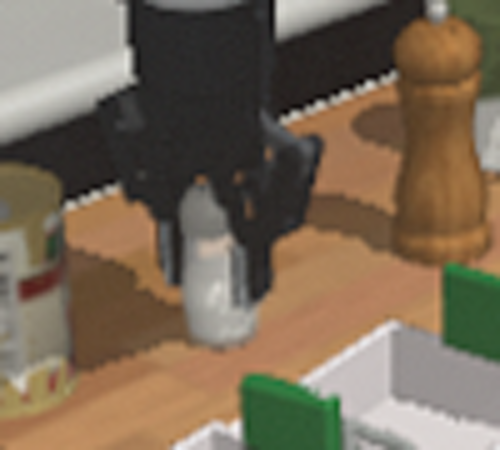

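```bash
python3 - <<'E'
from h import *
t=J+Rz(PSI)@np.array([0,-.077]);print(t)
arm.line_to([.661,.0145,.11],vel=.2);st('lift')
arm.line_to([*t,.11],rot(np.pi+PSI),vel=.2);st('over')
arm.pause(.2)
arm.line_to([*t,.015],vel=.15)
print(arm.line_to([*t,-.012],vel=.03,guard=4));st('down')
p,d=arm.capture('scene');cv2.imwrite('pics/g9.png',cv2.resize(p[170:280,210:340],None,fx=5,fy=5,interpolation=cv2.INTER_CUBIC))
E
```

```text
[0.48101951 0.04260819]
lift t32.55 p [0.6604 0.0146 0.1087] th -2.982 F [ 1.   0.5 -1.6] T [-0.04 -0.03  0.02] gap 0.0406 q [-0.1   0.48  0.14  1.24  0.   -1.84]
over t33.61 p [0.4819 0.0424 0.1098] th -2.980 F [-0.2 -0.4 -1.2] T [-0.04 -0.02 -0.  ] gap 0.0406 q [-0.09  0.19 -0.29  1.09 -0.   -1.82]
True
down t35.28 p [ 0.4809  0.0425 -0.0064] th -2.980 F [-1.3 -0.2  6.5] T [-0.06  0.22  0.02] gap 0.0402 q [-0.09  0.3  -0.48  0.79 -0.   -1.82]
```

View pics/g9.png

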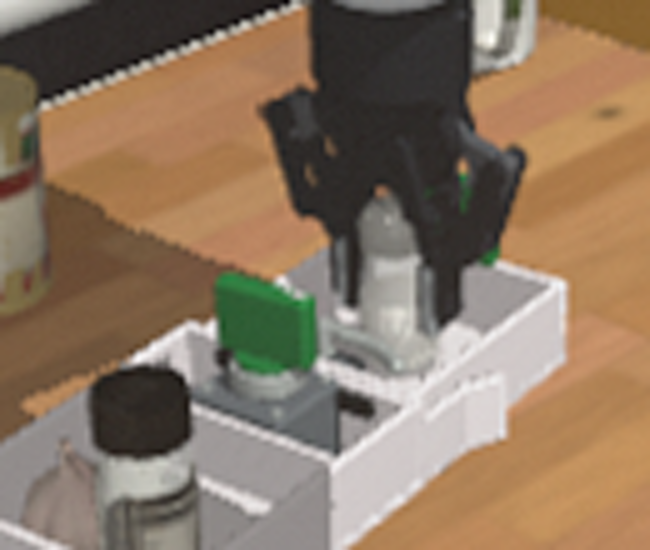

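Contact came at z = −0.0064, which fits the floor being 5 mm above the worktop. Now I release and retreat.

```bash
python3 - <<'E'
from h import *
from fit import *
arm.set_gripper(.064);st('open')
p0=arm.get_state()['position'];arm.line_to([p0[0],p0[1],.14],vel=.15)
arm.move_pose([.36,-.35,.2],rot(np.pi-.6));st('away')
for n in('top','scene'):
    p,d=arm.capture(n);cv2.imwrite(f'pics/{n}5.png',p);P=rim(n,d)
    for nm,p0,h in (('tray',(.4545,.207,.16),TR),('sec',np.r_[J+Rz(PSI)@np.array([0,-.065]),PSI],SEC)):
        q,k,e=fit(P,np.array(p0),*h);print(n,nm,q,k,e, 'in tray',Rz(-PSI)@(q[:2]-J))
    W=cloud(n,d);g=(p[...,1]>1.5*p[...,2])&(W[...,2]>.088)&(W[...,2]<.1)&(np.hypot(W[...,0]-.465,W[...,1]-.143)<.04)
    w=W[g];m=w.mean(0);v=np.linalg.svd((w-m)[:,:2])[2][0];print('bar ang',np.arctan2(v[1],v[0]))
    t=W[(np.hypot(W[...,0]-.481,W[...,1]-.0426)<.035)&(W[...,2]>.085)];print('salt',t.mean(0),t.max(0))
p=cv2.imread('pics/top5.png');a=cv2.resize(p[180:275,165:325],None,fx=4.8,fy=3.15,interpolation=cv2.INTER_CUBIC)
p=cv2.imread('pics/scene5.png');b=cv2.resize(p[180:310,190:350],(768,295),interpolation=cv2.INTER_CUBIC)
cv2.imwrite('pics/f.png',np.vstack([a,b]))
E
```

```text
open t35.69 p [ 0.4804  0.0426 -0.0069] th -2.980 F [0.2 0.4 0.3] T [-0.06 -0.07  0.05] gap 0.0639 q [-0.09  0.3  -0.48  0.79 -0.   -1.82]
away t38.35 p [ 0.3604 -0.3493  0.1998] th 2.543 F [-0.1 -0.8 -0. ] T [ 0.02 -0.03 -0.02] gap 0.0645 q [-0.94  0.18 -0.08  1.32  0.   -1.91]
top tray [0.45536934 0.20459099 0.15722817] 453 0.0018586446738838166 in tray [0.00081226 0.08699908]
top sec [0.47766737 0.05283496 0.1606487 ] 340 0.0019090130779326837 in tray [-0.00165875 -0.06636646]
bar ang -2.8790728399580057
salt [0.48264561 0.03926391 0.09147597] [0.4986768  0.05528965 0.09724768]
scene tray [0.45359062 0.20936692 0.15842372] 429 0.0018685198896227504 in tray [-0.00017285  0.09199938]
scene sec [0.47547362 0.0584703  0.16726543] 203 0.0020563573944924617 in tray [-0.00291484 -0.06045107]
bar ang -2.940313959733978
salt [0.47903847 0.0477791  0.08941283] [0.4937604  0.06172398 0.09355844]
```

View pics/f.png

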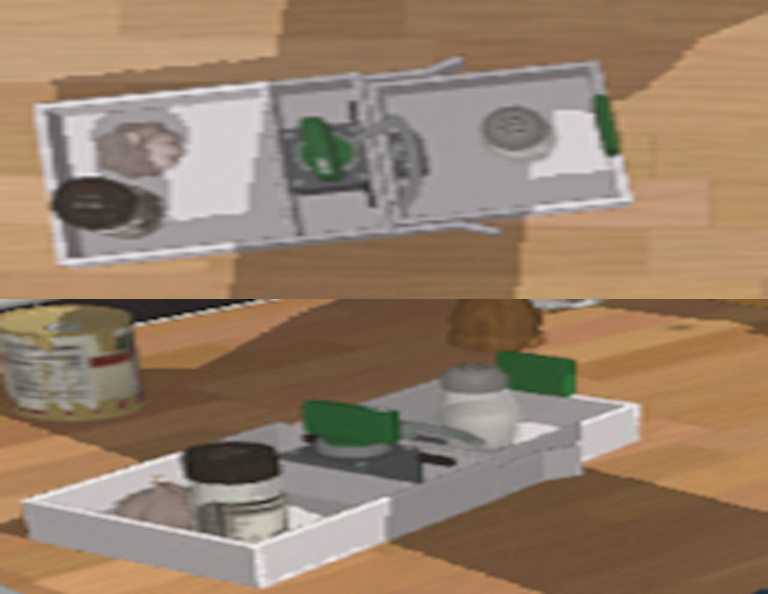

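View pics/top5.png

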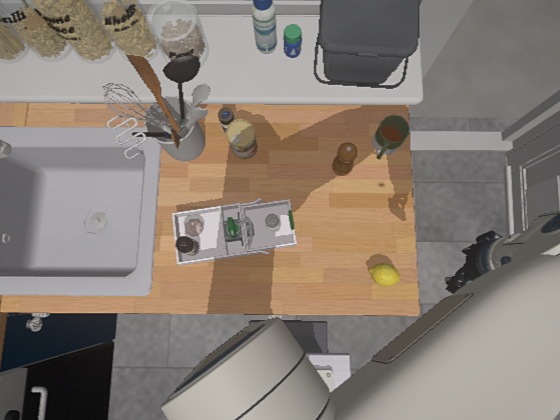

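```bash
python3 -c "
from h import *
st();arm.finish_job()"
```

```text
t38.45 p [ 0.3606 -0.3491  0.1999] th 2.543 F [-0.2  0.6 -0.8] T [-0.04  0.01 -0.01] gap 0.0643 q [-0.94  0.17 -0.08  1.32  0.   -1.91]
the job is handed in; nothing more can be done
```

I carried out every step and handed the job in at about 38.5 s, well inside the 72 s limit. No verdict was reported. I opened the cam to its stop, slid the end section home, turned the cam clockwise to its locked stop, and stood the salt shaker in the section.

**Last checks (camera images):**
- **Cam:** the bar angle gives about 1.47 to 1.53 rad. I also felt the torque rise to about 1 N m as it met the stop.
- **Section:** I could see no gap, and the fits put it 2.5 to 2.7 mm off centre (limit 6 mm) and 0.003 to 0.009 rad off parallel (limit 0.04 rad).
- **Shaker:** it is upright near the middle of the section floor. It touched down at a height matching the 5 mm floor.
- **Rest of the scene:** the bystanders look unmoved, though I didn't measure them. The arm is parked clear and reads almost no force.

**Checks that failed or disagreed:**
- **First grip missed:** I closed on nothing above the cam knob. The fingertips were about 30 mm higher than the reported position, so I set the later heights by eye and force.
- **Cameras disagreed:** the two views differ by about 5 mm in y. Their average matched the cam axis as felt by the gripper, so I used that.
- **Gap not measured directly:** the final fits put the two parts about 2 mm closer than is possible, because the touching rims merge in the depth data. The tight fit rests on the image and the locked cam.

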